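# Refit the reader cover and lamp dome of a ticket validator

### The job

Lower the cream reader cover onto the grey validator base so that both brass pegs come up through its two small holes and it lies flat, fully home. Then gently lower the smoky lamp dome, upright, fully down into the cover's large round opening, and finally swing the orange latch round to its stop so that its tip lies over the dome's rim. Drop neither part, and leave the yellow stylus, the hinge pin and the red dome where they are.

Things in the scene. Friction and masses are not known exactly. Their poses are not given: they have to be found in the camera images.
- cover_grip (a point): Cream reader cover, loose, 0.24 kg: slab 160 (x) x 96 (y) x 12 mm with a block hood on it, 44 (x) x 34 mm (y), top 48 mm above the underside. Point: hood's centre line, 36 mm above the underside, 12 below the hood top, 24 above the slab; grip across y here. Cover axes, z up. From here (x, y) mm: slab centre (-30, 0), round opening (-72, 0), 13 mm peg holes (32, 34) and (-36, -36). Mass centre about 17 mm to -x.
- cover_lamp (a point): Centre of the cover's 53 mm round opening, which runs through the 12 mm slab, at the level of the slab's underside. Cover axes.
- base_grip (a point): Point of the fixed grey validator base where cover_grip lies when the cover is home: 48 mm above the desk, 36 mm above the plate's upper face. Base axes; at home the cover's axes coincide. Plate 220 x 120 x 12 mm on the desk. Upright brass pegs, 10 mm diameter, 20 mm tall with the top 6 mm tapered, at (x, y) mm (32, 34) and (-36, -36) from here; 1.5 mm play all round in the cover's holes.
- base_lamp (a point): Centre of the white lamp board (30 mm disc, 3 mm high) on the base plate's upper face, 12 mm above the desk; it shows through the cover's round opening when the cover is home. Base axes. When the dome is home, its rim on the cover's upper face, dome_mid is 32 mm straight above this point (44 mm above the desk).
- dome_mid (a point): Smoky dark lamp dome, loose, 0.06 kg, 56 mm tall, upright. Point on its axis at half height, 28 mm up. From the underside: skirt 47 mm across, 8 mm deep, foot tapered; flat rim 72 mm across, 8 to 11 mm up; barrel 46 mm across, straight from 11 to 45 mm up, rounded above. Grip the barrel, fingertips above the rim (with tips 19 mm past the grip: 35 mm up). The skirt goes into the cover's opening.
- latch (a joint): Angle of the orange swing latch on the base about its vertical pivot (rad): 0 closed, at its stop, tip along the base's +x over the dome's rim; grows counter-clockwise seen from above, to 1.75 fully open. Light friction (0.03 N m) holds it where it is left. Above 1.1 it is clear of cover and dome.
- latch_knob (a point): Upright round orange knob, 12 mm diameter, 30 mm tall, on the latch bar's outer end, 45 mm from the pivot, opposite the tip. Point on its axis 12 mm below its top, 54 mm above the desk and 18 mm above the 12 mm wide bar's upper face.
- latch_pivot (a point): Point on the latch's vertical pivot axis, 54 mm above the desk, 66 mm from base_lamp towards the base's -x. The knob is 45 mm from here, towards the base's -x when the latch is closed and towards the base's -y when it is open at 1.57.
- red_dome_mid (a point): Bystander: red lamp dome of the same shape and size as the smoky one, standing upright; point on its axis at half height.
- stylus: Bystander: yellow plastic stylus, 130 x 9 x 9 mm with a black tip, lying on the desk; origin under its middle, long way along x.
- pin: Bystander: nickel-plated hinge pin, 61 mm long, 8 mm thick with 12 mm square ends, lying on the desk; origin under its middle, long way along x.
Mind the look-alikes: they are no part of the job. What is shaped like the part that bears cover_grip but blue or turquoise is not meant. Of the things that look like the part that bears dome_mid, the smallest one is meant.

How it is judged:
By the outcome, as a careful person would: the job done as asked, in the order asked, and still so for the second after the job is handed in, with the robot touching nothing.
It also fails if it takes over 64 s, if anything falls off the work surface, if the arm or the gripper's body presses on something with over 40 N, if the wrist force passes 120 N, or if a joint passes its speed limit or range.

### The arm

A 6-joint arm with a two-finger parallel gripper is mounted at the origin on the work surface. World frame = base frame: x ahead of the robot, y to its left, z up, the work surface at z = 0. Lengths are in mm, angles in rad, forces in N, time in s.
With the tool pointing down it reaches from about 275 to 825 mm from the base axis. Payload 4.9 kg.
Tool frame: the origin (TCP) lies where the fingers leave the gripper's body, on its centre line; the fingertips stand 73 mm ahead of it and the grasp point (between the pads) lies 54 mm ahead of it (robot.hold_point_z is the distance from the TCP to the grasp point, in mm); z points along the fingers, x is the direction in which the jaws open and shut, and the axes are right-handed (so a half turn about z gives the same grasp; the last joint's range is limited). The gripper opens to 85 mm and grips with 20 to 120 N. Pads are 22 mm wide; open, the fingers measure 114 mm over their backs; the gripper's body (76 mm by 85 mm) begins 54 mm behind the grasp point. The pads swing forward as they close: fully open they stand 13 mm farther back than shut.
Start: joints at [-1.393, 0.326, -0.193, 1.052, 0, 1.437], TCP at [168.737, -523.495, 303.881] pointing down, gripper open.
Joint ranges: [-2.65, 2.65], [-0.97, 1.79], [-1.3, 1.35], [-1.93, 2.1], [-1.47, 1.37], [-3.14, 3.14]. Speed limits (rad/s): [2.57, 2.57, 3.14, 3.14, 3.14, 3.14].

### API

Orientations are given as [roll, pitch, yaw] about the fixed x, y, z axes, in that order (R = Rz(yaw) Ry(pitch) Rx(roll)).
In Python, from station import robot, ik, grab_frame, order gives the robot as it stands. Calls block until the motion is done:
- robot.goto(position, orientation): joint-space move of the TCP to a pose.
- robot.movel(position, rot=None, rate=150, stop_force=None): straight line of the TCP; rot=None keeps the orientation; rate is the mean speed in mm/s. With stop_force (N) it stops when the force on the tool has changed by that much, and returns True; else False.
- robot.movej(angles): joint-space move.
- robot.open_gripper() and robot.clamp(effort=None): open the fingers fully, or close them until they stop; effort is the grip in N (None keeps the last).
- robot.wait(seconds).
- ik(position, orientation): joint angles nearest the present ones, or None.
- robot.read_state(): the state.
- grab_frame(name): name is "scene" or "top"; returns a dict with "pixels" (480x640x3 uint8, red, green, blue), "fovy" (degrees; the focal length in pixels is half the picture's height over the tangent of half this angle, whatever the lens; pixels are square), "cx", "cy" (the principal point, pixels), "rvec" (rotation vector, rad) and "tvec" (3), from world to camera coordinates, as OpenCV has them. Camera axes: x right, y down, z forward; pixel columns grow to the right and rows downward; lengths in mm; the calibration is good to about 2 mm. A picture is of the moment at which its call begins. There is no depth.
A pose or a line that the arm cannot do raises robot.IKError and nothing moves.
- order.finish_job(): hands the job in, once; it reports no verdict.
The state is a dict: "t": time; "joints": joint angles; "joint_vel": joint speeds; "tau": joint torques, N m; "tool_pos": TCP position; "ee_rot": TCP orientation; "force": force on the tool from outside, world axes, zero at the start; "ft_torque": the same for the moment, N m; "gripper_width": opening from 0.0 (shut) to 1.0 (fully open).
Only numpy, scipy, OpenCV 4.12 (cv2) and the standard library are available. Lean on these libraries where they do the work, as an engineer would, in place of code of your own. Each camera call takes 0.05 s, during which the arm holds its last target.

## Working session

There is one attempt and no reset: what is moved stays moved. The work goes in short steps, each a Python script; the robot and the scene stay as the last script left them, time stands still between calls to the robot, and variables do not carry over. Pictures are saved under pics/ and viewed, and the job is handed in when it is done.

```bash
ls; mkdir -p pics; python3 - <<'E'
from station import robot, ik, grab_frame, order
import cv2
for n in ("scene","top"):
    f=grab_frame(n); cv2.imwrite(f"pics/{n}0.png",f["pixels"][:,:,::-1])
    print(n,{k:v for k,v in f.items() if k!="pixels"})
print(robot.read_state(), robot.hold_point_z)
E
```

```text
pics
scene {'fovy': 54.60078607659689, 'cx': 326.3890909168214, 'cy': 231.99131177089018, 'rvec': array([ 1.81960814,  1.42745432, -0.71774927]), 'tvec': array([ -97.02808829, -265.43926936, 1482.78589789])}
top {'fovy': 48.906530177833666, 'cx': 318.10576784006724, 'cy': 246.74551946709147, 'rvec': array([ 2.12917951, -2.15011203,  0.13715308]), 'tvec': array([   2.28569672,  511.93422399, 1460.44254535])}
{'t': 0.1, 'joints': array([-1.39320896e+00,  3.26875214e-01, -1.93469102e-01,  1.05199219e+00,
        1.70750888e-06,  1.43662673e+00]), 'joint_vel': array([-0.00121984, -0.00278932,  0.00286448,  0.00033139,  0.00041786,
       -0.00038849]), 'tau': array([ 1.75086498e-03, -4.44239652e+01,  2.63038802e+01,  7.93007057e-03,
       -2.09332387e-05,  5.54435857e-06]), 'tool_pos': array([ 168.65834663, -523.08290759,  303.18268841]), 'ee_rot': array([-3.14138494e+00,  1.52611030e-03, -1.25903920e+00]), 'force': array([0.80386913, 0.19160926, 0.29616616]), 'ft_torque': array([ 0.0041274 , -0.00624396, -0.01781503]), 'gripper_width': 0.9999606665682951} 53.900000000000006
```

View pics/scene0.png

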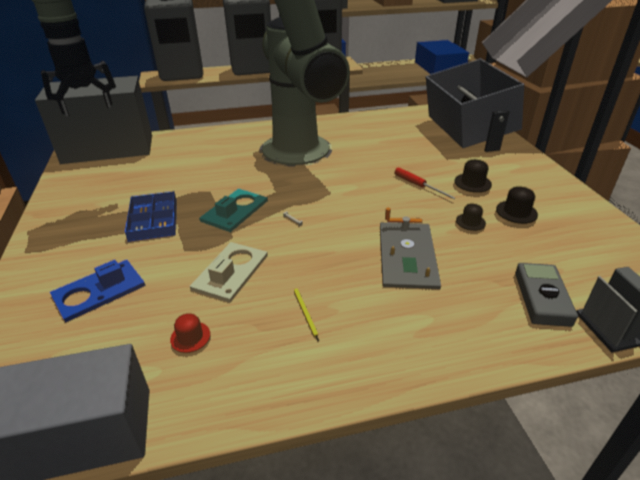

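View pics/top0.png

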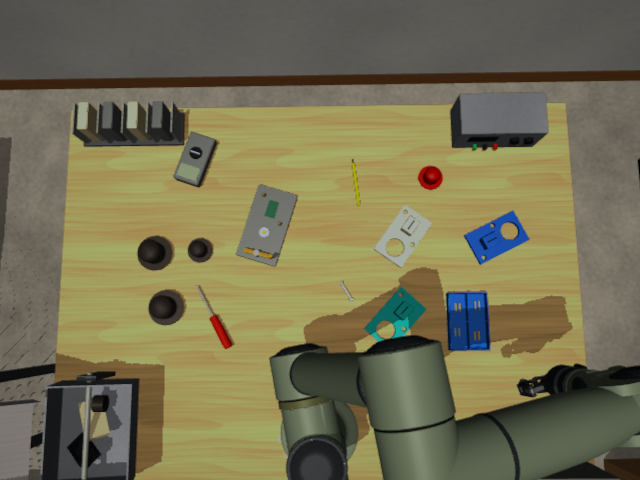

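```bash
cat > h.py <<'E'
import numpy as np, cv2
from station import robot, ik, grab_frame, order
def cam(f):
    fl=240/np.tan(np.radians(f["fovy"])/2)
    K=np.array([[fl,0,f["cx"]],[0,fl,f["cy"]],[0,0,1.]])
    R=cv2.Rodrigues(f["rvec"])[0]; return K,R,np.array(f["tvec"],float)
def proj(f,P):
    K,R,t=cam(f); return cv2.projectPoints(np.float64(P).reshape(-1,1,3),f["rvec"],f["tvec"],K,None)[0].reshape(-1,2)
def back(f,uv,z):
    K,R,t=cam(f); d=R.T@np.linalg.solve(K,[uv[0],uv[1],1]); c=-R.T@t
    return c+d*(z-c[2])/d[2]
def crop(f,x0,y0,w,h,s,name):
    im=f["pixels"][y0:y0+h,x0:x0+w,::-1]
    cv2.imwrite(f"pics/{name}.png",cv2.resize(im,None,fx=s,fy=s,interpolation=cv2.INTER_CUBIC))
E
python3 - <<'E'
from h import *
f=grab_frame("top"); g=grab_frame("scene")
a=[]
for (x,y) in [(230,180),(365,195),(170,205)]:
    a.append(cv2.resize(f["pixels"][y:y+90,x:x+75,::-1],None,fx=3.5,fy=6*3.5/6,interpolation=cv2.INTER_CUBIC))
b=[]
for (x,y) in [(370,200),(185,235),(445,190)]:
    b.append(cv2.resize(g["pixels"][y:y+90,x:x+85,::-1],None,fx=262/85,fy=262/85,interpolation=cv2.INTER_CUBIC))
A=np.hstack(a);B=np.hstack(b); w=min(A.shape[1],B.shape[1])
cv2.imwrite("pics/z1.png",np.vstack([A[:,:w],B[:,:w]])); print(A.shape,B.shape)
E
```

```text
(315, 786, 3) (277, 786, 3)
```

View pics/z1.png

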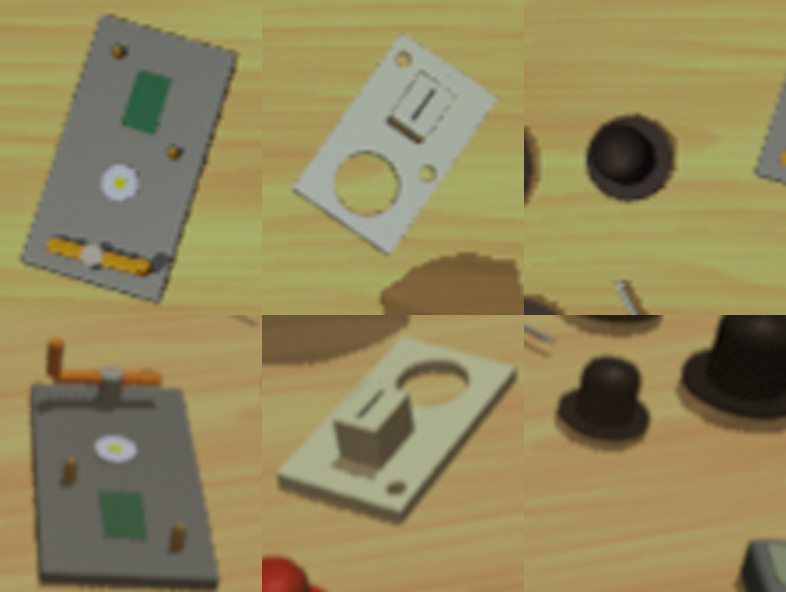

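```bash
cat > fit.py <<'E'
from h import *
from scipy.optimize import least_squares
from scipy.ndimage import map_coordinates, gaussian_filter
def box(x0,x1,y0,y1,z0,z1): return np.array([[x,y,z] for x in(x0,x1) for y in(y0,y1) for z in(z0,z1)],float)
def circ(cx,cy,z,r,n=48):
    a=np.arange(n)*2*np.pi/n; return np.c_[cx+r*np.cos(a),cy+r*np.sin(a),0*a+z]
def dens(poly,step=1.5):
    out=[]
    for a,b in zip(poly,np.roll(poly,-1,0)):
        n=max(1,int(np.hypot(*(b-a))/step)); out.append(a+(b-a)*((np.arange(n)+.5)/n)[:,None])
    return np.vstack(out)
def curves(f,p,items):
    c,s=np.cos(p[2]),np.sin(p[2])
    o=[]
    for kind,P in items:
        Q=P.copy(); Q[:,0]=p[0]+c*P[:,0]-s*P[:,1]; Q[:,1]=p[1]+s*P[:,0]+c*P[:,1]
        uv=proj(f,Q)
        if kind=="hull": uv=cv2.convexHull(uv.astype(np.float32))[:,0,:].astype(float)
        o.append(uv)
    return o
def residual(f,g,p,items,W=4):
    # signed distances of edges to model and model pts; finds edges at p
    out=[]
    for uv in curves(f,p,items):
        m=dens(uv); t=np.roll(m,-1,0)-np.roll(m,1,0); t/=np.linalg.norm(t,axis=1)[:,None]+1e-9
        n=np.c_[t[:,1],-t[:,0]]; k=np.arange(-W,W+.01,.25)
        X=m[:,None,:]+n[:,None,:]*k[None,:,None]
        val=np.stack([map_coordinates(g[:,:,c],[X[...,1],X[...,0]],order=1) for c in range(3)],-1)
        d=np.linalg.norm(np.gradient(val,k,axis=1),axis=2)*np.exp(-.5*(k/(W*.6))**2)
        j=d.argmax(1); ok=(d.max(1)>6)&(j>0)&(j<len(k)-1)
        jj=np.clip(j,1,len(k)-2); r=np.arange(len(j)); a,b,cc=d[r,jj-1],d[r,jj],d[r,jj+1]
        den=a-2*b+cc; off=np.where(abs(den)>1e-9,.5*(a-cc)/np.where(abs(den)>1e-9,den,1),0)
        e=m+n*(k[jj]+.25*np.clip(off,-1,1))[:,None]
        out.append((e[ok],n[ok],uv))
    return out
def sdist(pts,poly):
    poly=poly.astype(np.float32)
    c=poly.reshape(-1,1,2)
    return np.array([cv2.pointPolygonTest(c,(float(x),float(y)),True) for x,y in pts])
def fit(frames,p0,per,W=(5,4,3,2.5,2.5,2.5)):
    G=[gaussian_filter(f["pixels"].astype(float),(.6,.6,0)) for f in frames]
    p=np.array(p0,float); sc=np.array([1,1,.01])
    for w in W:
        E=[residual(f,g,p,it,w) for f,g,it in zip(frames,G,per)]
        def fun(q):
            r=[]
            for f,it,ee in zip(frames,per,E):
                for (e,n,_),uv in zip(ee,curves(f,p+q*sc,it)): r.append(sdist(e,uv))
            return np.concatenate(r)
        s=least_squares(fun,np.zeros(3),loss="soft_l1",f_scale=.3,diff_step=1e-3,x_scale=1.0,
           method="trf") if False else least_squares(lambda q:fun(q),np.full(3,1e-6),loss="soft_l1",f_scale=.3,diff_step=None,jac=lambda q:np.stack([(fun(q+.05*v)-fun(q-.05*v))/.1 for v in np.eye(3)],1))
        p=p+s.x*sc
    return p,np.sqrt(np.median(s.fun**2)) if False else np.median(abs(fun(np.zeros(3))))
def overlay(f,ps,x0,y0,w,h,s):
    im=cv2.resize(f["pixels"][y0:y0+h,x0:x0+w,::-1],None,fx=s,fy=s,interpolation=cv2.INTER_CUBIC).copy()
    for p,it in ps:
        for uv in curves(f,p,it):
            q=((uv-[x0,y0]+.5)*s-.5)
            cv2.polylines(im,[np.round(q*8).astype(np.int32)],True,(255,0,255),1,cv2.LINE_AA,3)
    return im
# frames: base at base_grip xy, cover at cover_grip xy, dome at axis
# base plate centre guessed from lamp(-72): fit below
COVER=[("hull",box(-110,50,-48,48,0,12)),("c",circ(-72,0,12,26.5))]
COVERT=COVER+[("c",circ(32,34,12,6.5,24)),("c",circ(-36,-36,12,6.5,24))]
DOME=[("hull",np.vstack([circ(0,0,8,36),circ(0,0,11,36)])) ]
LAMP=[("c",circ(-72,0,15,15))]
E
python3 - <<'E'
from fit import *
f=grab_frame("top"); g=grab_frame("scene")
def init(uvx,uvo,zx,zo):
    a=back(f,uvx,zx);b=back(f,uvo,zo); return a,b,np.arctan2(a[1]-b[1],a[0]-b[0])
# base: pegs at top: peg tips z=32
P1=np.array([230+118/3.5,180+50/3.5]);P2=np.array([230+174/3.5,180+152/3.5]);L=np.array([230+119/3.5,180+183/3.5])
a,b,l=back(f,P1,30),back(f,P2,30),back(f,L,15)
print("pegs",a,b,"lamp",l,np.linalg.norm(a-b),np.hypot(68,70))
yaw=np.arctan2(*(a-b)[[1,0]])-np.arctan2(70,68); R=np.array([[np.cos(yaw),-np.sin(yaw)],[np.sin(yaw),np.cos(yaw)]])
bg=(a+b)[:2]/2-R@[-2,-1]; print("base",bg,yaw,"lamp pred",bg+R@[-72,0])
cor=[(101,14),(238,52),(160,301),(22,262)]
for c in cor: print("corner local",R.T@(back(f,[230+c[0]/3.5,180+c[1]/3.5],12)[:2]-bg))
c=back(f,(365+105/3.5,195+183/3.5),12);h=back(f,(365+160/3.5,195+105/3.5),48)
print("cover",c,h,np.linalg.norm((h-c)[:2]),np.arctan2(*(h-c)[[1,0]]))
d=back(f,(170+(630-524)/3.5,205+158/3.5),11);print("dome",d)
print(back(g,(445+(603-524)/3.08,190+(415-315)/3.08),11))
r=back(f,(430,177),11);print("red",r)
E
```

```text
pegs [668.16876004 153.61420399  30.        ] [581.7810214  107.05632475  30.        ] lamp [559.10112826 153.89134829  15.        ] 98.13499633914715 97.59098319004681
base [627.18308128 130.68725079] -0.3055770498851768 lamp pred [558.51858859 152.34798585]
corner local [61.19631003 60.81240368]
corner local [ 63.2228663  -59.21050532]
corner local [-155.28307366  -60.25915804]
corner local [-157.63851531   58.55566958]
cover [ 511.5261821  -223.58899466   12.        ] [ 569.49582929 -264.99003096   48.        ] 71.23570594320421 -0.620182608844367
dome [509.47151105 338.78210495  11.        ]
[515.46106677 337.61006809  11.        ]
red [ 718.69127846 -332.23117117   11.        ]
```

```bash
cat >> fit.py <<'E'
BASE=[("hull",box(-157,63,-60,60,0,12))]
E
python3 - <<'E'
from fit import *
f=grab_frame("top"); g=grab_frame("scene")
pb=[627.2,130.7,-.3056]; pc=[569.8,-265.2,-.62]; pd=[511,338.5,0]
def DI(p):return p
for nm,p0,it,its in (("base+lamp",pb,BASE+LAMP,BASE+LAMP),("lamp",pb,LAMP,LAMP),("plate",pb,BASE,BASE),("cover",pc,COVER,COVER),("coverT",pc,COVERT,COVER),("dome",pd,DOME,DOME)):
    r=[]
    for fr,per in (([f],[it]),([g],[its]),([f,g],[it,its])):
        try:
            p,e=fit(fr,p0,per); print(nm,len(fr),np.round(p,3),round(e,2)); r.append(p)
        except Exception as ex: print(nm,ex)
    if nm=="base+lamp":b=r[-1]
    if nm=="coverT":c=r[-1]
    if nm=="dome":d=r[-1]
A=[overlay(f,[(b,BASE+LAMP)],230,180,75,90,3.5),overlay(f,[(c,COVERT)],365,195,75,90,3.5),overlay(f,[(d,DOME)],170,205,75,90,3.5)]
B=[overlay(g,[(b,BASE+LAMP)],370,200,85,90,3),overlay(g,[(c,COVER)],185,235,85,90,3),overlay(g,[(d,DOME)],445,190,85,90,3)]
A=np.hstack(A);B=np.hstack(B);w=min(A.shape[1],B.shape[1]);cv2.imwrite("pics/ov1.png",np.vstack([A[:,:w],B[:,:w]]))
E
```

```text
base+lamp 1 [ 6.2839e+02  1.3228e+02 -3.0300e-01] 0.18
base+lamp 1 [ 6.272e+02  1.307e+02 -3.060e-01] 0.24
base+lamp 2 [ 6.27671e+02  1.31886e+02 -3.05000e-01] 0.15
lamp 1 [ 6.28229e+02  1.29398e+02 -3.62000e-01] 0.1
lamp 1 [ 6.27296e+02  1.31237e+02 -3.14000e-01] 0.11
lamp 2 [ 6.28033e+02  1.30581e+02 -3.35000e-01] 0.15
plate 1 [ 6.272e+02  1.307e+02 -3.060e-01] 0.32
plate 1 [ 6.272e+02  1.307e+02 -3.060e-01] 0.22
plate 2 [ 6.272e+02  1.307e+02 -3.060e-01] 0.28
cover 1 [ 569.8  -265.2    -0.62] 0.29
cover 1 [ 569.8  -265.2    -0.62] 0.16
cover 2 [ 569.8  -265.2    -0.62] 0.23
coverT 1 [ 569.8  -265.2    -0.62] 0.27
coverT 1 [ 569.8  -265.2    -0.62] 0.16
coverT 2 [ 570.56  -265.48    -0.625] 0.22
dome 1 [ 5.10849e+02  3.39397e+02 -6.80000e-02] 0.13
dome 1 [511.  338.5   0. ] 0.21
dome 2 [ 5.10624e+02  3.39723e+02 -4.90000e-02] 0.11
```

View pics/ov1.png

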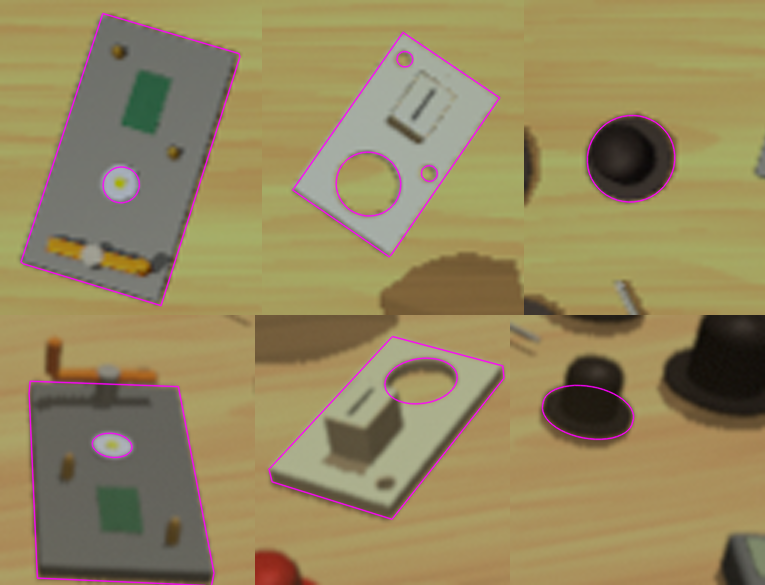

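```bash
python3 - <<'E'
s=open('fit.py').read()
i=s.index("def sdist"); j=s.index("def fit("); k=s.index("def overlay")
s=s[:i]+'''def sdist(pts,n,poly):
    a=poly; d=np.roll(poly,-1,0)-a; L=(d**2).sum(1)+1e-12
    t=np.clip(((pts[:,None]-a)*d).sum(2)/L,0,1); v=pts[:,None]-(a+t[...,None]*d)
    D=np.linalg.norm(v,axis=2); m=D.argmin(1); v=v[np.arange(len(m)),m]
    return D.min(1)*np.where((v*n).sum(1)<0,-1,1)
def fit(frames,p0,per,W=(6,5,4,3,2.5,2.5,2.5,2.5),lock=False):
    G=[gaussian_filter(f["pixels"].astype(float),(.6,.6,0)) for f in frames]
    p=np.array(p0,float); sc=np.array([1,1,0 if lock else .01])
    for w in W:
        E=[residual(f,g,p,it,w) for f,g,it in zip(frames,G,per)]
        def fun(q):
            r=[]
            for f,it,ee in zip(frames,per,E):
                for (e,n,_),uv in zip(ee,curves(f,p+q*sc,it)): r.append(sdist(e,n,uv))
            return np.concatenate(r)
        s=least_squares(fun,np.zeros(3),loss="soft_l1",f_scale=.3,diff_step=None,
          jac=lambda q:np.stack([(fun(q+.05*v)-fun(q-.05*v))/.1 for v in np.eye(3)],1)+1e-9)
        p=p+s.x*sc
    return p,np.median(abs(s.fun))
'''+s[k:]
open('fit.py','w').write(s)
E
cat > run1.py <<'E'
from fit import *
f=grab_frame("top"); g=grab_frame("scene")
pb=[627.2,130.7,-.3056]; pc=[569.8,-265.2,-.62]; pd=[511,338.5,0]
for nm,p0,it,its in (("base+lamp",pb,BASE+LAMP,BASE+LAMP),("lamp",pb,LAMP,LAMP),("plate",pb,BASE,BASE),("cover",pc,COVER,COVER),("coverT",pc,COVERT,COVER),("dome",pd,DOME,DOME)):
    r=[]
    for fr,per in (([f],[it]),([g],[its]),([f,g],[it,its])):
        p,e=fit(fr,p0,per,lock=nm in("dome","lamp")); print(nm,len(fr),np.round(p,3),round(e,2)); r.append(p)
    if nm=="base+lamp":b=r[-1]
    if nm=="coverT":c=r[-1]
    if nm=="dome":d=r[-1]
A=[overlay(f,[(b,BASE+LAMP)],230,180,75,90,3.5),overlay(f,[(c,COVERT)],365,195,75,90,3.5),overlay(f,[(d,DOME)],170,205,75,90,3.5)]
B=[overlay(g,[(b,BASE+LAMP)],370,200,85,90,3),overlay(g,[(c,COVER)],185,235,85,90,3),overlay(g,[(d,DOME)],445,190,85,90,3)]
A=np.hstack(A);B=np.hstack(B);w=min(A.shape[1],B.shape[1]);cv2.imwrite("pics/ov2.png",np.vstack([A[:,:w],B[:,:w]]))
E
python3 run1.py
```

```text
base+lamp 1 [ 6.28681e+02  1.32547e+02 -3.04000e-01] 0.17
base+lamp 1 [ 6.26965e+02  1.32051e+02 -3.04000e-01] 0.12
base+lamp 2 [ 6.27862e+02  1.32103e+02 -3.05000e-01] 0.14
lamp 1 [ 6.29587e+02  1.33290e+02 -3.06000e-01] 0.1
lamp 1 [ 6.27524e+02  1.32233e+02 -3.06000e-01] 0.07
lamp 2 [ 6.28658e+02  1.32649e+02 -3.06000e-01] 0.17
plate 1 [ 6.28305e+02  1.32415e+02 -3.03000e-01] 0.15
plate 1 [ 6.26716e+02  1.32016e+02 -3.03000e-01] 0.12
plate 2 [ 6.27599e+02  1.32049e+02 -3.04000e-01] 0.13
cover 1 [ 571.339 -265.089   -0.626] 0.12
cover 1 [ 570.888 -266.396   -0.628] 0.12
cover 2 [ 571.08  -265.916   -0.629] 0.21
coverT 1 [ 571.045 -264.904   -0.627] 0.12
coverT 1 [ 570.888 -266.396   -0.628] 0.12
coverT 2 [ 570.961 -265.679   -0.627] 0.21
dome 1 [510.961 339.763   0.   ] 0.1
dome 1 [509.368 340.654   0.   ] 0.11
dome 2 [510.668 339.948   0.   ] 0.11
```

View pics/ov2.png

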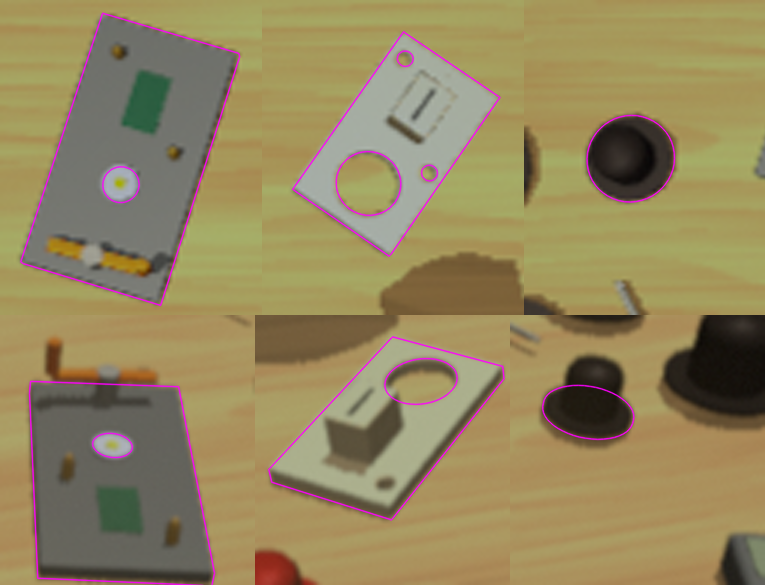

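```bash
python3 - <<'E'
from h import *
pi=np.pi
for nm,p,ys in (("cover",(571,-265.7,190),(.944,-2.198)),("base",(628,132.3,190),(1.267,-1.875)),("dome",(510.8,339.9,190),(.6,.8,-2.34,-2.54)),("lamp",(559.4,154.2,190),(1.267,-1.875))
  ,("knob",(498,128,170),(-.304,-.304+pi)),("knobend",(452,187,170),(1.267,-1.875))):
    for y in ys: print(nm,y,np.round(ik(list(p),[pi,0,y]),2))
E
```

```text
cover 0.944 [-0.55  0.56 -0.13  0.88  0.    0.07]
cover -2.198 [-0.55  0.56 -0.13  0.88  0.   -3.07]
base 1.267 [ 0.09  0.58 -0.09  0.9   0.    0.4 ]
base -1.875 [ 0.09  0.58 -0.09  0.9   0.   -2.74]
dome 0.6 [ 0.47  0.53 -0.18  0.86  0.    1.44]
dome 0.8 [ 0.47  0.53 -0.18  0.86  0.    1.24]
dome -2.34 [ 0.47  0.53 -0.18  0.86  0.   -1.91]
dome -2.54 [ 0.47  0.53 -0.18  0.86  0.   -1.71]
lamp 1.267 [ 0.14  0.48 -0.27  0.82  0.    0.45]
lamp -1.875 [ 0.14  0.48 -0.27  0.82  0.   -2.7 ]
knob -0.304 [ 0.11  0.4  -0.47  0.7   0.    1.98]
knob 2.8375926535897933 [ 0.11  0.4  -0.47  0.7   0.   -1.16]
knobend 1.267 [ 0.24  0.36 -0.53  0.68  0.    0.55]
knobend -1.875 [ 0.24  0.36 -0.53  0.68  0.   -2.6 ]
```

Pick up the cover (yaw 0.944) and check it in hand.

```bash
python3 - <<'E'
from h import *
pi=np.pi; y=-.627+pi/2
robot.goto([571,-265.6,170],[pi,0,y])
robot.movel([571,-265.6,91],rate=120,stop_force=10) and print("contact")
s=robot.read_state();print(s["t"],s["tool_pos"],s["force"])
robot.clamp(50)
s=robot.read_state();print(s["t"],s["tool_pos"],s["force"],s["gripper_width"])
robot.movel([571,-265.6,131],rate=80)
s=robot.read_state();print(s["t"],s["tool_pos"],s["force"],s["ft_torque"],s["gripper_width"])
f=grab_frame("top"); g=grab_frame("scene")
A=cv2.resize(f["pixels"][150:300,330:530,::-1],None,fx=2,fy=2);B=cv2.resize(g["pixels"][150:300,130:330,::-1],None,fx=2,fy=2)
cv2.imwrite("pics/lift.png",np.hstack([A,B]))
E
```

```text
3.1083 [ 571.37606392 -266.06482395   91.62048159] [ 0.35730969 -0.15102099 -0.13677183]
3.6333 [ 571.49295353 -265.77814072   91.69933499] [ 0.48651474 -0.09144827  4.66018988] 0.39088645840854047
4.2833 [ 570.97353322 -265.59403926  131.21701904] [-0.46786288 -0.08581307 -2.63652681] [-0.04814234 -0.08476507  0.04436872] 0.3899752927997871
```

View pics/lift.png

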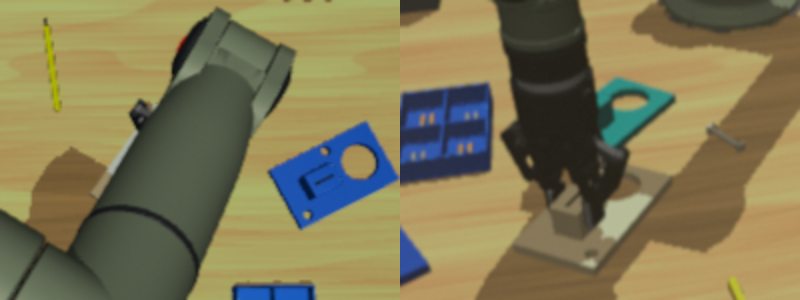

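```bash
cat > servo.py <<'E'
from fit import *
def shift(items,dz): return [(k,P+[0,0,dz]) for k,P in items]
def look(x,y,yaw,name):
    s=robot.read_state(); dz=s["tool_pos"][2]-91.6
    g=grab_frame("scene")
    it=shift(COVER,dz)
    p,e=fit([g],[x,y,yaw],[it])
    print("t",s["t"],"tool",np.round(s["tool_pos"],2),np.round(s["ee_rot"],4),"dz",dz,"cover(scene)",np.round(p,3),round(e,2))
    cv2.imwrite(f"pics/{name}.png",overlay(g,[(p,it)],340,150,150,150,4)); return p,s
E
python3 - <<'E'
from servo import *
pi=np.pi; y=-.304+pi/2
robot.goto([627.8,132.2,165],[pi,0,y]); robot.movel([627.8,132.2,131.6]); robot.wait(.3)
look(627.8,132.2,-.304,"hov1")
E
```

```text
t 6.55 tool [628.38 132.17 132.55] [ 3.1402e+00 -6.0000e-04  1.2667e+00] dz 40.950852528335076 cover(scene) [ 6.26968e+02  1.32309e+02 -2.99000e-01] 0.29
```

View pics/hov1.png

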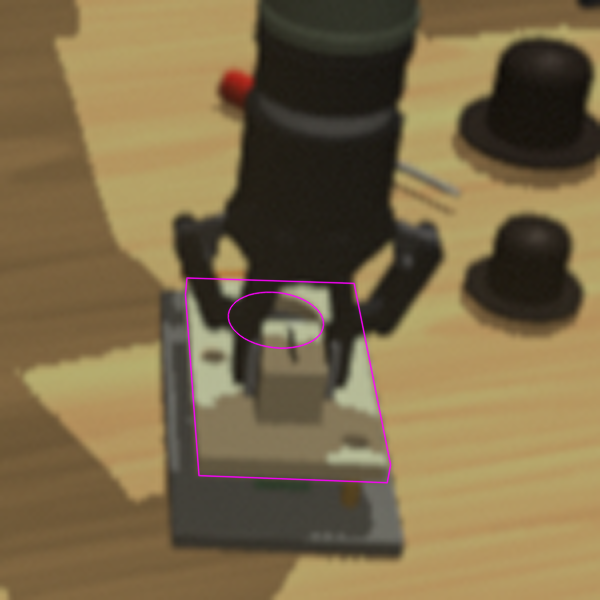

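```bash
python3 - <<'E'
from servo import *
for z in (121,113,108,104.5,102):
    c=robot.movel([627.8,132.0,z],[np.pi,0,-.306+np.pi/2],rate=30,stop_force=8)
    s=robot.read_state(); print(z,c,s["t"],np.round(s["tool_pos"],2),np.round(s["force"],1),np.round(s["ft_torque"],2))
    if c: break
look(627.8,132.2,-.304,"down1")
E
```

```text
121 False 7.1 [627.61 131.99 120.65] [-0.2  0.1 -1.4] [ 0.   -0.05  0.02]
113 False 7.5167 [628.59 132.29 112.89] [ 5.1  2.5 -4.3] [ 0.33 -1.07 -0.01]
108 False 7.8333 [628.63 132.28 108.02] [ 4.5  2.6 -4.7] [ 0.59 -1.26  0.06]
104.5 False 8.1 [628.61 132.27 104.52] [ 5.4  2.4 -1.8] [ 0.53 -1.23  0.12]
102 False 8.35 [628.75 132.23 103.68] [1.3 1.9 8.2] [ 0.26 -0.32  0.04]
t 8.35 tool [628.75 132.23 103.68] [ 3.1392e+00 -1.2000e-03  1.2650e+00] dz 12.078424677573906 cover(scene) [ 6.27767e+02  1.31662e+02 -3.09000e-01] 0.29
```

View pics/down1.png

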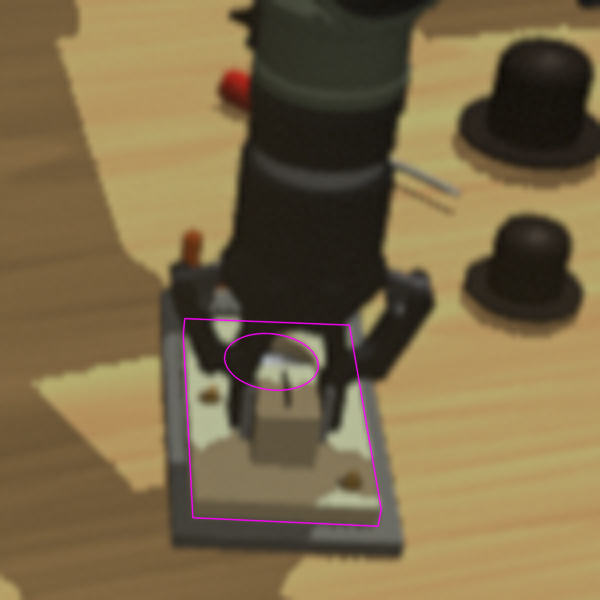

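```bash
python3 - <<'E'
from servo import *
robot.open_gripper()
robot.movel([628,132.2,185],rate=200)
robot.goto([510.8,339.9,190],[np.pi,0,.7])
s=robot.read_state(); print(s["t"],np.round(s["tool_pos"],2),np.round(s["force"],1))
f=grab_frame("top"); g=grab_frame("scene")
it=shift(COVERT,12); p,e=fit([f],[628,132.2,-.304],[it]); print("top",p,e)
it2=shift(COVER,12); p2,e=fit([g],[628,132.2,-.304],[it2]); print("scene",p2,e)
cv2.imwrite("pics/home1.png",np.hstack([overlay(f,[],225,170,100,115,4),overlay(g,[],360,195,100,115,4)]))
E
```

```text
10.4667 [510.73 339.22 188.86] [ 0.6 -0.  -0.7]
top [ 6.28560749e+02  1.32761491e+02 -3.06176047e-01] 0.14501479458264022
scene [ 6.15447330e+02  1.36071746e+02 -2.99007370e-01] 0.30573874300026704
```

View pics/home1.png

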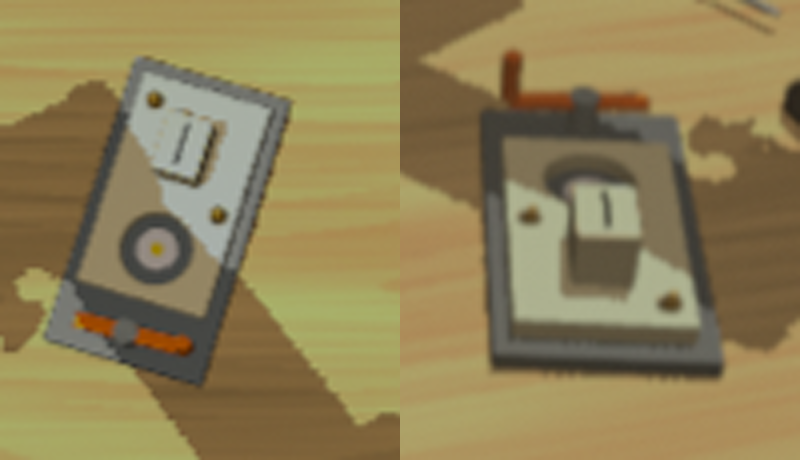

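```bash
python3 - <<'E'
from servo import *
robot.movel([510.8,339.7,89],rate=130,stop_force=8) and print("contact")
s=robot.read_state(); print(s["t"],np.round(s["tool_pos"],2),np.round(s["force"],1))
robot.clamp(25)
s=robot.read_state(); print(s["t"],np.round(s["tool_pos"],2),np.round(s["force"],1),s["gripper_width"])
robot.movel([510.8,339.7,150],rate=120)
robot.goto([559.6,154.3,160],[np.pi,0,-.305+np.pi/2])
robot.wait(.2)
s=robot.read_state(); print(s["t"],np.round(s["tool_pos"],2),np.round(s["force"],1),s["gripper_width"])
g=grab_frame("scene");f=grab_frame("top")
cv2.imwrite("pics/dome1.png",np.hstack([overlay(f,[],225,150,100,120,4),overlay(g,[],360,165,100,120,4)]))
E
```

```text
11.4917 [511.44 339.84  89.73] [0.1 0.3 0.2]
11.95 [511.19 339.96  89.83] [-0.8 -0.5  6.6] 0.525690028119762
13.6667 [559.23 155.48 159.71] [-0.3 -0.2 -0.5] 0.5248025659966471
```

View pics/dome1.png

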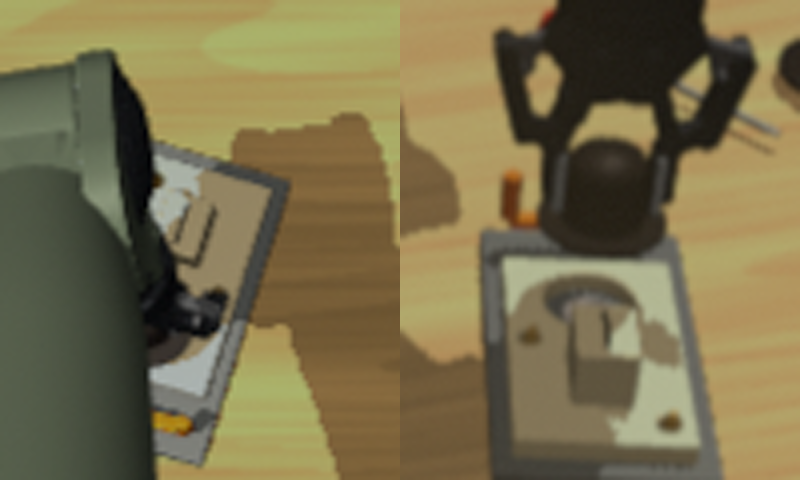

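```bash
python3 - <<'E'
from servo import *
robot.movel([559.6,154.3,122],rate=100)
robot.wait(.3)
s=robot.read_state(); print(s["t"],np.round(s["tool_pos"],2),np.round(s["force"],1))
g=grab_frame("scene")
dz=s["tool_pos"][2]-89.8
it=shift(DOME,dz); p,e=fit([g],[559.4,154.3,0],[it],lock=True); print("scene dome",p,e,"opening in scene cam",626.97-72*np.cos(.304),132.05+72*np.sin(.304))
cv2.imwrite("pics/dome2.png",overlay(g,[(p,it)],360,165,100,120,5))
E
```

```text
14.6 [560.   154.35 122.61] [ 0.5 -0.3 -0.3]
scene dome [554.39602384 154.65619806   0.        ] 0.3814896856083609 opening in scene cam 558.2714326485996 153.60242083537472
```

View pics/dome2.png

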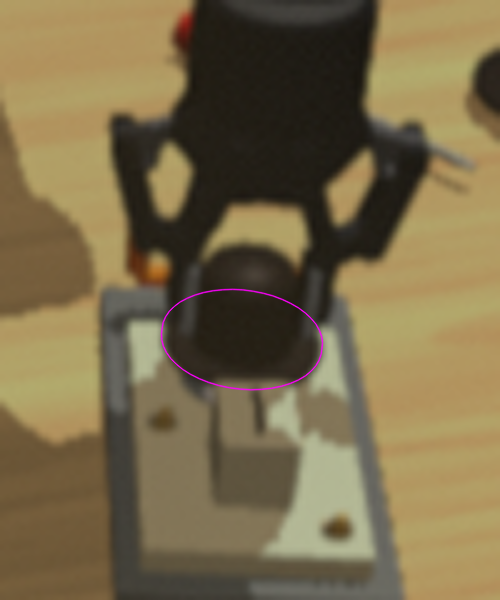

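```bash
python3 - <<'E'
from servo import *
for z in (116,112,109,106.5,105,104):
    c=robot.movel([559.5,154.2,z],rate=25,stop_force=5)
    s=robot.read_state(); print(z,c,s["t"],np.round(s["tool_pos"],2),np.round(s["force"],1),np.round(s["ft_torque"],2),s["gripper_width"])
    if c: break
g=grab_frame("scene")
cv2.imwrite("pics/dome3.png",overlay(g,[],360,165,100,120,5))
E
```

```text
116 False 15.0417 [559.24 154.18 115.65] [-0.2  0.1 -0.9] [ 0.02  0.   -0.01] 0.5259071126277584
112 False 15.35 [559.34 154.19 111.75] [-0.1 -0.3 -0.9] [-0.01 -0.    0.01] 0.5238691688429661
109 False 15.6167 [559.34 154.17 108.81] [-0.4 -0.  -0.9] [ 0.    0.03 -0.06] 0.527383529763414
106.5 False 15.8667 [559.36 154.18 106.31] [-0.5  0.1 -0.7] [0.07 0.01 0.  ] 0.5282522160425672
105 False 16.1167 [559.62 154.23 105.84] [-2.7 -0.7  6. ] [-0.13  0.42 -0.03] 0.5259783041527014
104 False 16.3667 [559.61 154.22 105.81] [-4.1 -1.6 13.1] [-0.15  1.04 -0.07] 0.5237112874231811
```

View pics/dome3.png

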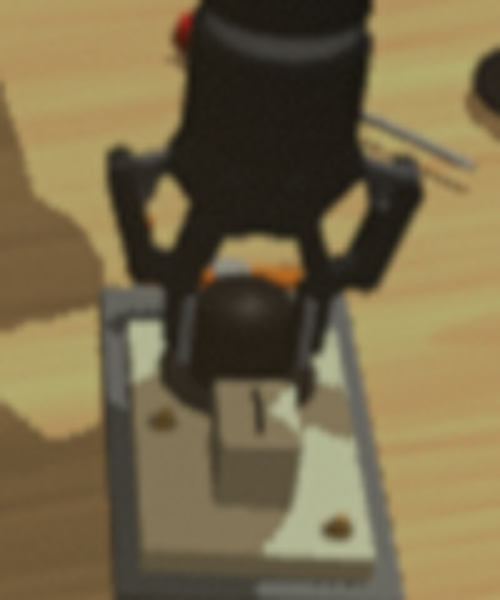

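```bash
python3 - <<'E'
from servo import *
robot.open_gripper()
robot.movel([559.6,154.2,190],rate=200)
robot.goto([440,-120,190],[np.pi,0,2.8])
s=robot.read_state(); print(s["t"],np.round(s["tool_pos"],2),np.round(s["force"],1),np.round(s["joints"],2))
f=grab_frame("top"); g=grab_frame("scene")
A=overlay(f,[],225,175,90,115,4);B=overlay(g,[],370,195,90,115,4)
def dots(im,fr,x0,y0):
    for P in ([496.6,173.7,54],[483.1,130.8,54],[483.1,130.8,66]):
        q=(proj(fr,P)[0]-[x0,y0]+.5)*4; cv2.circle(im,tuple(int(v) for v in q),2,(255,0,255),-1)
dots(A,f,225,175);dots(B,g,370,195)
cv2.imwrite("pics/latch1.png",np.hstack([A,B]))
E
```

```text
19.3083 [ 440.06 -119.77  189.7 ] [-0.   0.4 -0.5] [-0.43  0.28 -0.59  0.7   0.   -1.66]
```

View pics/latch1.png

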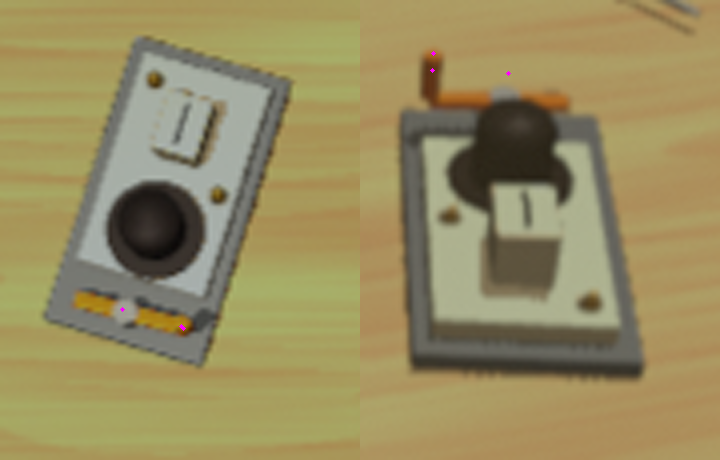

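```bash
python3 - <<'E'
from servo import *
pi=np.pi; yb=-.305; piv=np.array([496.6,173.7])
def pos(a,z=112.): 
    t=pi+a+yb; return [*(piv+45*np.array([np.cos(t),np.sin(t)])),z],[pi,0,yb+pi+a-1.5708]
p,o=pos(1.57,160.); robot.goto(p,o)
p,o=pos(1.57); c=robot.movel(p,rate=100,stop_force=6); 
s=robot.read_state(); print(c,s["t"],np.round(s["tool_pos"],2),np.round(s["force"],1))
if not c:
    robot.clamp(20)
    s=robot.read_state(); print(s["t"],np.round(s["tool_pos"],2),np.round(s["force"],1),s["gripper_width"])
    for a in (1.37,1.17,.97,.77,.57,.37,.2,.08,0,-.06):
        p,o=pos(a); c=robot.movel(p,o,rate=60,stop_force=7)
        s=robot.read_state(); print(a,c,s["t"],np.round(s["tool_pos"],2),np.round(s["force"],1),round(s["gripper_width"],3))
        if c: break
g=grab_frame("scene"); cv2.imwrite("pics/latch2.png",overlay(g,[],340,145,120,140,4))
E
```

```text
False 21.0417 [483.32 130.27 112.2 ] [0.3 0.3 1.1]
21.7 [483.21 130.78 112.19] [-0.5  0.1  1.5] 0.13207402341289348
1.37 False 22.05 [474.83 134.38 112.16] [ 0.3 -0.1  2.1] 0.132
1.17 False 22.4 [467.51 139.45 112.11] [-1.6 -0.5  4.1] 0.128
0.97 False 22.75 [461.21 145.89 112.05] [-1.4  0.6  5.6] 0.132
0.77 False 23.1 [456.31 153.58 112.06] [-2.3 -0.1  6.5] 0.132
0.57 False 23.45 [452.98 162.1  112.05] [-2.7  1.2  6. ] 0.129
0.37 False 23.8 [451.41 171.09 112.05] [-3.1  1.7  6.8] 0.131
0.2 False 24.1167 [451.48 178.89 112.03] [-4.1  2.   7.1] 0.129
0.08 False 24.3833 [452.37 184.3  112.05] [-3.4  3.   6.3] 0.127
0 False 24.6333 [453.31 187.82 112.04] [-3.3  1.5  6.9] 0.136
-0.06 False 24.8833 [453.76 188.69 111.96] [-3.7 -3.3  8.9] 0.132
```

View pics/latch2.png

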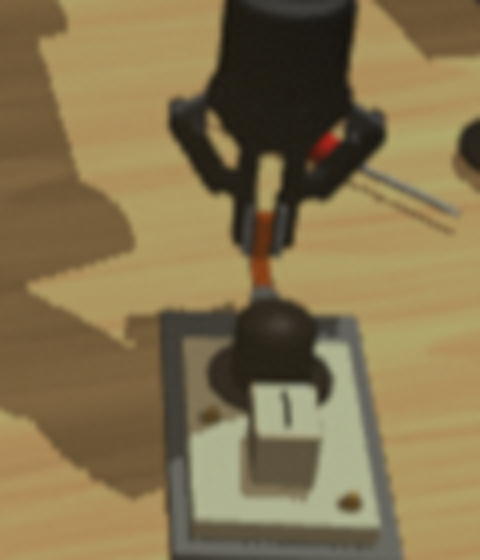

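```bash
python3 - <<'E'
from servo import *
pi=np.pi; yb=-.305; piv=np.array([496.6,173.7])
t=pi-.13+yb
c=robot.movel([*(piv+45*np.array([np.cos(t),np.sin(t)])),112.5],[pi,0,yb+pi/2-.03],rate=40,stop_force=8)
s=robot.read_state(); print(c,s["t"],np.round(s["tool_pos"],2),np.round(s["force"],1),s["gripper_width"])
robot.open_gripper(); 
x,y,_=s["tool_pos"]; robot.movel([x,y,190],rate=150)
robot.goto([400,-150,200],[pi,0,1.3])
s=robot.read_state(); print(s["t"],np.round(s["force"],1))
f=grab_frame("top"); g=grab_frame("scene")
it=shift(COVERT[:1]+COVERT[2:],12); p,e=fit([f],[628,132.2,-.304],[it]); print("cover top",p,e)
A=overlay(f,[],225,175,90,115,4);B=overlay(g,[],370,195,90,115,4)
def dots(im,fr,x0,y0):
    r=np.array([np.cos(yb),np.sin(yb)])
    for P in ([*piv,40],[*(piv-45*r),66],[*(piv+35*r),36]):
        q=(proj(fr,P)[0]-[x0,y0]+.5)*4; cv2.circle(im,tuple(int(v) for v in q),2,(255,0,255),-1)
dots(A,f,225,175);dots(B,g,370,195)
cv2.imwrite("pics/end1.png",np.hstack([A,B]))
cv2.imwrite("pics/endall.png",np.hstack([cv2.resize(i["pixels"][:,:,::-1],(400,300)) for i in (f,g)]))
E
```

```text
False 25.1833 [453.91 189.36 111.93] [ -5.3 -10.1   9.1] 0.1318722011178254
27.8583 [0.1 0.7 0.1]
cover top [ 6.28686254e+02  1.32884532e+02 -3.11039744e-01] 0.19488230843431867
```

View pics/end1.png

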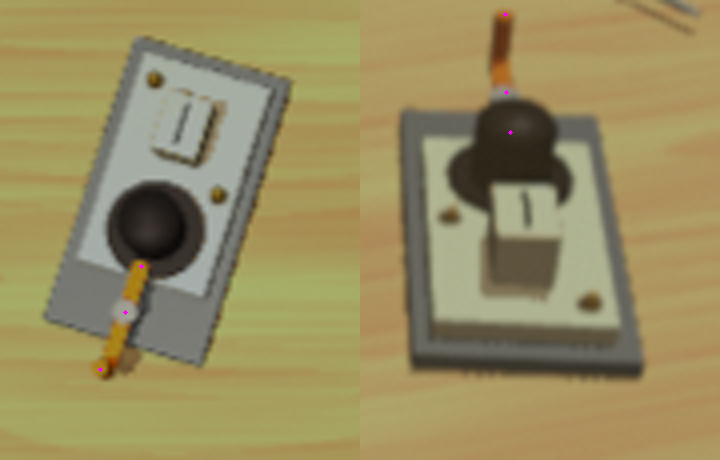

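View pics/endall.png

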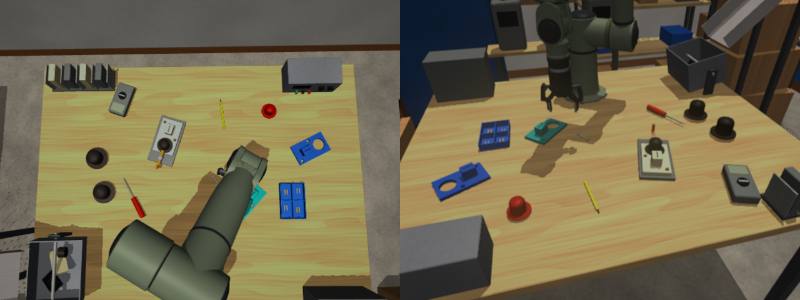

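The end picture shows the latch tip (top crop 140,266) over the dome's rim, in line with the base's x axis, and the dome seated upright. The bystanders are where they were and the gripper touches nothing, so I am handing in.

```bash
python3 -c "
from station import robot,order
robot.wait(.3); print(order.finish_job(), robot.read_state()['t'])"
```

```text
the job is handed in; nothing more can be done
the job is handed in; nothing more can be done
```

The job is finished and handed in at about 28 s of the 64 s allowed. No verdict is reported, so this rests on my own checks.

**What I did**
- **Cover:** I gripped it by the hood and compared it with the base in the scene camera before lowering it. Both pegs came up through the holes. The tool stopped at 103.7 mm, against 103.6 mm expected for fully home.
- **Dome:** I lowered the smallest smoky dome slowly and without catching. It stopped at 105.8 mm, exactly as predicted. The highest vertical force was about 13 N, at the last press.
- **Latch:** I pinched the knob and swung it from about 1.57 rad to its stop, where I felt about 10 N of resistance. I then let go and moved the arm clear.

**Last checks**
- The end pictures show both pegs through the cover, the dome upright, and the latch tip over the dome's rim along the base's x axis.
- The stylus and the red dome look untouched. In the last pictures the hinge pin was only just visible in the scene view and probably hidden by the arm in the top view, but no move went near it.
- The top-camera fit of the cover agrees with the base to about 0.4 mm and 0.007 rad.

**Checks that disagreed or failed**
- **Cover at home:** the scene-camera fit was about 12 mm off, which I put down to shadow and occlusion.
- **Dome before lowering:** the scene-camera fit was about 4 mm off for the same reason.

I set both aside. For the cover I used the top-camera fit. Heights, forces and the pictures covered both.

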